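Hold the badge dispenser's pusher back with an S-hook for refilling

TASK

The badge dispenser has to be held open for refilling. Pick up the S-hook, put its tag end through the small hole in the dispenser's upright pull tab, and with the hook draw the tab all the way out, firmly against its end stop (a pull of about 15 N, never more than 20 N); then swing the hook's other end round the keeper pin and ease it back, so that the hook alone holds the sprung tab out, and let go. Move the tab only with the hook, not with the fingers, and leave the other things on the desk where they are.

Things in the scene. Friction and masses are not known exactly. Their poses are not given: they have to be found in the camera images.
- dispenser: Grey steel badge dispenser fixed to the desk. Origin: underside, on its centre line, below the back face of the tab when in. +x is the way the tab is pulled out, z up. Base plate 350 x 110 x 8 mm, x = -210 to +140 mm. Card magazine (83 mm high, 89 wide) at x = -210 to -60 mm; between it and the tab only a low bar: free above 28 mm.
- tab (a joint): Travel of the pull tab along the dispenser's +x, m: 0 = in (where it starts), 0.046 = hard end stop. A spring pulls it in: 3 N at 0, rising evenly to about 7 N at 0.046, plus some friction; beyond 0.046 the stop is rigid.
- tab_hole (a point): Centre of the hole in the pull tab, mid thickness; moves with the tab; axes as the dispenser's. Tab: upright flat aluminium plate across the pull, 3 mm thick (x), 24 mm wide (y), top edge 17 mm above the hole. Hole: round, 10 mm, along x, 45 mm above the desk, central in y. The tab stands on a slide 24 mm wide, up to 28 mm high, from 8 mm behind to 12 mm ahead of this point.
- pin (a point): Keeper pin: a vertical steel pin 8 mm in diameter, on the dispenser 111 mm ahead of the origin in x and 44 mm to the -y side. The point is on its axis 45 mm above the desk, the height of the hole; the pin rises to 63 mm and below 33 mm widens to a foot of 18 mm diameter.
- hook: Steel S-hook, 5 mm wire, 105 x 53 mm, 60 g, black 10 mm sleeve round the shank (x = +-25 mm), lying flat (z up) across the two ribs of a wooden rest. Origin: middle of the shank, on the wire's axis, first 20.5 mm above the desk. Shank along x, +-38 mm. At each end a half-circle bend (wire axis radius 12 mm): the tag end, at -x, bends to +y; the other, at +x, to -y, ending at y = -24, x = 35.5 mm.
- rest: Dark wooden rest fixed to the desk, origin under its centre: base 100 x 80 x 4 mm with two ribs across it, 10 mm thick and 18 mm high over the desk, at x = +-40 mm, 80 mm long in y. The hook's shank bridges the free gap of 70 mm between the ribs, roughly along the rest's x.
- hook_tip (a point): Square-cut end of the hook's tag end, hook frame (-28, +24, 0) mm: after the bend the wire runs 10 mm straight along +x to it. To hook in, hold the hook level, shank beside the tab on the tab's -y side, bend behind the tab, and move along the dispenser's +x: the tip enters the hole from behind.
- hook_bend (a point): Outermost point of the tag end's bend, on the wire's axis: hook frame (-50, +12, 0) mm.
- hook_cup (a point): Centre of the bend at the hook's other end: hook frame (+38, -12, 0) mm. Under tension the pin bears on the inside of this bend, its axis about 5 mm from this point, tab about 0.024 out. To get the pin into the bend the hook must first be drawn about 15 mm farther, turned so that this end passes on the +y side of the pin.
- tape_roll: Bystander: clear roll of tape, 72 mm across, 19 mm high, origin under its centre.
- mug: Bystander: white mug, 80 mm across, 95 mm high, origin under its centre.
- stapler: Bystander: black stapler, 130 x 36 x 55 mm, origin under its centre.
- note_block: Bystander: paper note block, 76 x 76 x 30 mm, origin under its centre.
- mouse: Bystander: black computer mouse, about 85 x 66 x 34 mm, origin under its front part.
- eraser: Bystander: dark eraser, 50 x 22 x 14 mm, origin under its centre.

How it is judged:
By the outcome, as a careful person would: the job done as asked, in the order asked, and still so for the second after the job is handed in, with the robot touching nothing.
It also fails if it takes over 72 s, if anything falls off the work surface, if the arm or the gripper's body presses on something with over 40 N, if the wrist force passes 120 N, or if a joint passes its speed limit or range.

ROBOT

A 7-joint arm with a two-finger parallel gripper is mounted at the origin on the work surface. World frame = base frame: x ahead of the robot, y to its left, z up, the work surface at z = 0. Lengths are in mm, angles in degrees, forces in N, time in s.
With the tool pointing down it reaches from about 425 to 950 mm from the base axis. Payload 4.7 kg.
Tool frame: the origin (TCP) lies at the very end of the fingers, on their centre line; the grasp point (between the pads) lies 19 mm behind it; z points along the fingers, y is the line along which they close (so a half turn about z gives the same grasp; the last joint's range is limited). The gripper opens to 87 mm and grips with 3 to 60 N. Pads are 19 mm wide; open, the fingers measure 117 mm over their backs; the gripper's body (75 mm by 190 mm) begins 51 mm behind the grasp point.
Start: joints at [-78.604, 26.849, -2.785, 87.806, 1.381, 65.374, -4.715], TCP at [152.395, 657.59, 222.573] pointing down, gripper open.
Joint ranges: [-148.3, 148.3], [-19.14, 114.17], [-79.39, 73.82], [5.75, 140.21], [-59.74, 239.74], [12.07, 113.84], [-152.46, 152.46]. Speed limits (degrees/s): [147.25, 147.25, 180, 180, 180, 180, 180].

INTERFACE

Orientations are given as a 3x3 rotation matrix whose columns are the frame's x, y, z axes.
In Python, from cell import robot, cams gives the robot as it stands. The module is installed in compiled form; this text tells all that it offers.
- The arm moves only by the tool servo_tool, never from a script. Its argument "deltas" is a list of rows, each an object with "twist": the turn, a rotation vector about the tool's x, y, z in degrees, a list of three; "offset": the shift along the tool's x, y, z in m, a list of three; "hand": the finger opening in m, from 0 to 0.087. A call has 1 to 20 rows; each row shifts and turns the commanded pose from where the row before left it, along the tool's axes as they then stand; what a row does not reach is not made up. A row lasts 1/10 s, in which the tool goes at most 50 mm and 8.59 degrees, less where a joint would pass 70% of its speed; a pose out of reach is approached as far as the arm can. A call is refused whole if a number of a shift passes 0.05 or a number of a turn 8.59, either way. A call with a gripper value outside its range is refused whole. The fingers move at their own pace and stop on an object; "grip_force" is the grip in N (left out, the last holds). Time passes only in rows, so rows that do not move let the fingers close. It gives the time, the measured TCP pose, the force, the opening and the grip force at its end, in the units of the state.
- robot.get_obs(): the state, without advancing time (a new reading comes with each control period).
- cams.capture(name): name is "scene" or "top" or "wrist"; returns the picture (480x640x3 uint8, red, green, blue); there is no depth.
- cams.camera_params(name): a dict with "K" (3x3 intrinsics, pixels), "rvec" (rotation vector, rad) and "tvec" (3), from world to camera coordinates, as OpenCV has them. Camera axes: x right, y down, z forward; pixel columns grow to the right and rows downward; lengths in mm; the calibration is good to about 2 mm. The wrist camera is an equidistant fisheye: a pixel r from the principal point sees the ray r / f radians off the axis. A picture is of the moment at which its call begins: read the wrist's pose just before it. camera_params takes no time and is no camera call; for the wrist camera it gives the pose at the moment of the call.
- robot.finish_job(): hands the job in; it is judged then, once.
The state is a dict: "time": time; "q": joint angles; "qvel": joint speeds; "tau": joint torques, N m; "tcp_pos": TCP position; "orientation": TCP orientation; "ft_force": force on the tool from outside, world axes, zero at the start; "torque": the same for the moment, N m; "finger_gap": opening from 0.0 (shut) to 1.0 (fully open); "finger_force": force on a finger pad.
Only numpy, scipy, OpenCV 4.12 (cv2) and the standard library are available. Lean on these libraries where they do the work, as an engineer would, in place of code of your own. Each camera call takes 0.05 s, during which the arm holds its last target. There are 200 camera calls.

## Working session

There is one attempt and no reset: what is moved stays moved. The work goes in short steps, Python scripts to look and compute and a tool call to move; the robot and the scene stay as the last step left them, time stands still between calls to the robot, and variables do not carry over. Pictures are saved under pics/ and viewed, at most 13 in all, crops included, and the job is handed in when it is done.

Besides the shell and the picture viewer there is one more tool, called after "Request:" in YAML: its name, and indented under it one key for each argument. servo_tool: Moves the arm, as the interface text tells. Its arguments: {"type":"object","properties":{"deltas":{"type":"array"},"grip_force":{"type":"number"}},"required":["deltas"]}

```bash
mkdir -p pics
python3 - <<'E'
from cell import robot,cams
import cv2,numpy as np
for n in ("scene","top"):
    im=cams.capture(n); cv2.imwrite(f"pics/{n}0.png",im[:,:,::-1])
    p=cams.camera_params(n); print(n,p)
o=robot.get_obs();print(o)
E
```

```text
scene {'K': array([[466.77458265,   0.        , 319.3043035 ],
       [  0.        , 466.77458265, 241.88906329],
       [  0.        ,   0.        ,   1.        ]]), 'rvec': array([ 2.4338486 ,  0.71439707, -0.24415559]), 'tvec': array([-452.94094166, -173.47874771, 1215.40571311])}
top {'K': array([[548.16338116,   0.        , 316.41299438],
       [  0.        , 548.16338116, 244.80409222],
       [  0.        ,   0.        ,   1.        ]]), 'rvec': array([ 2.15964574, -2.10160948,  0.20589801]), 'tvec': array([  -6.72032392,  554.53433744, 1435.88273363])}
{'time': 0.1, 'q': array([-78.6041774 ,  26.89293336,  -2.78313334,  87.86659217,
         1.3825928 ,  65.37343449,  -4.71559193]), 'qvel': array([-0.00394265, -0.13830506, -0.02755434, -0.18405047, -0.00518982,
        0.09307288,  0.01731188]), 'tau': array([ 8.38625238e-04, -5.09167814e+01, -8.09818553e-02, -2.36827487e+01,
       -6.13800623e-02,  3.44997598e-02,  8.17229693e-05]), 'tcp_pos': array([152.32273781, 657.04755491, 221.60350053]), 'orientation': array([[-9.74171567e-01,  2.25808922e-01, -2.97433092e-04],
       [ 2.25809098e-01,  9.74170074e-01, -1.70846727e-03],
       [-9.60367362e-05, -1.73150334e-03, -9.99998496e-01]]), 'ft_force': array([-0.93650636, -0.10024335, -0.38686828]), 'torque': array([-0.00398027,  0.02386627, -0.00125883]), 'finger_force': 0.0, 'finger_gap': 0.9999429827431935}
```

View pics/top0.png

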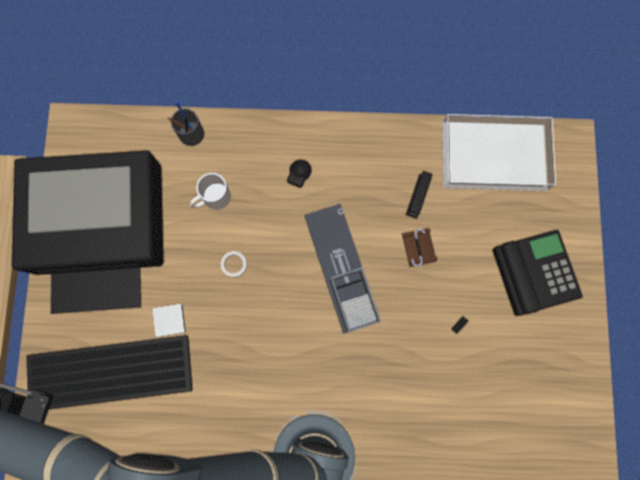

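View pics/scene0.png

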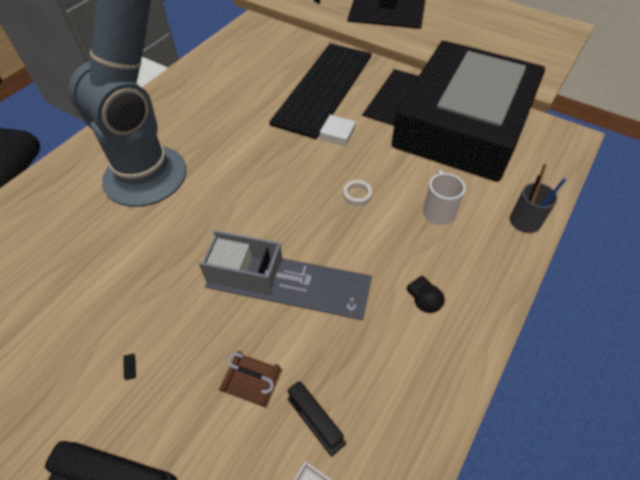

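The top view shows the dispenser at about (342,268) with its magazine toward the robot, the pin at about (340,211), and the rest with the hook at about (420,247). I'll enlarge both views.

Run:
```python
import cv2
a=cv2.imread("pics/top0.png")[197:337,298:446]
a=cv2.resize(a,None,fx=5.4,fy=4.28*5.4/4.28*0.79 if 0 else 4.28,interpolation=cv2.INTER_CUBIC) if 0 else cv2.resize(a,None,fx=4.2,fy=4.2,interpolation=cv2.INTER_CUBIC)
cv2.imwrite("pics/topc.png",a)
b=cv2.imread("pics/scene0.png")[225:413,195:380]
cv2.imwrite("pics/scenec.png",cv2.resize(b,None,fx=3.19,fy=3.19,interpolation=cv2.INTER_CUBIC))
```

```text
(no output)
```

View pics/topc.png

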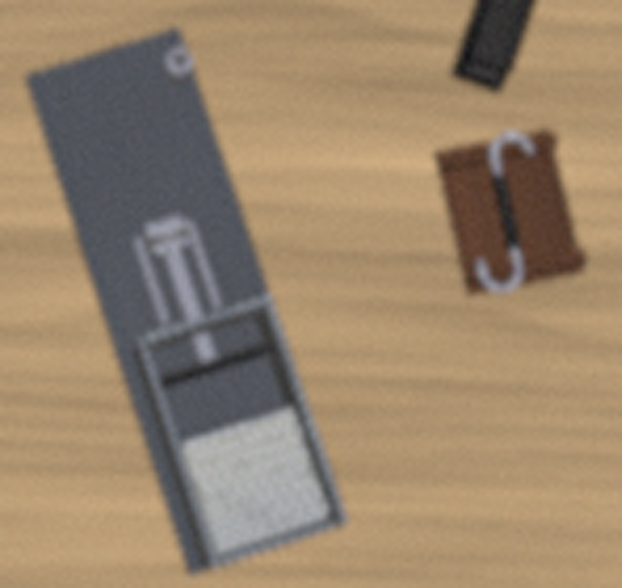

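View pics/scenec.png

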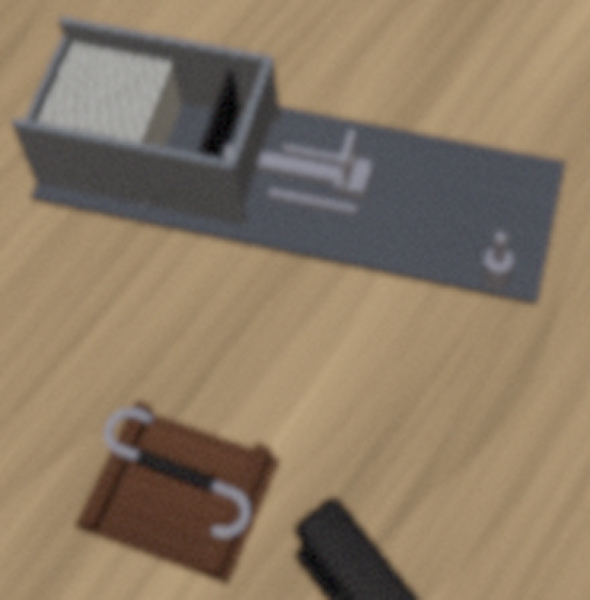

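The hook's tag end (longer tail) is the lower one, toward the robot. It lies nearly parallel to the dispenser. Next I'll compute the poses from both views.

```bash
cat > h.py <<'E'
from cell import robot,cams
import cv2,numpy as np
def ray(P,uv):
    R=cv2.Rodrigues(P['rvec'])[0]; c=-R.T@P['tvec']
    return c,R.T@np.linalg.solve(P['K'],[uv[0],uv[1],1])
def toz(P,uv,z):
    c,d=ray(P,uv); return c+d*(z-c[2])/d[2]
def proj(P,X):
    return cv2.projectPoints(np.float64(X).reshape(-1,3),P['rvec'],P['tvec'],P['K'],None)[0].reshape(-1,2)
E
python3 - <<'E'
from h import *
from scipy.optimize import least_squares
T=cams.camera_params("top");S=cams.camera_params("scene")
t=lambda u,v:(298+u/4.2-.4,197+v/4.2-.4); s=lambda u,v:(195+u/3.19-.35,225+v/3.19-.35)
# dispenser fit: local pts
obs=[(T,t(28,75),(140,55,8)),(T,t(178,30),(140,-55,8)),(T,t(190,572),(-210,55,8)),(T,t(180,61),(111,-44,45)),
 (S,s(563,161),(140,55,8)),(S,s(536,300),(140,-55,8)),(S,s(35,198),(-210,-55,0)),(S,s(501,237),(111,-44,63)),(T,t(343,522),(-210,-44.5,83)),
 (T,t(272,298),(-60,-44.5,83)),(S,s(350,130),(1.5,12,62)),(S,s(272,60),(-60,44.5,83)),(S,s(243,165),(-60,-44.5,83)),(S,s(17,124),(-210,-44.5,83))]
def fit(obs,x0):
    def f(p):
        c,s_=np.cos(p[2]),np.sin(p[2]);r=[]
        for P,uv,l in obs:
            r+=list(proj(P,[p[0]+c*l[0]-s_*l[1],p[1]+s_*l[0]+c*l[1],l[2]])[0]-uv)
        return np.array(r)
    q=least_squares(f,x0,loss='soft_l1'); print(q.x[:2],np.degrees(q.x[2])); print(f(q.x).reshape(-1,2).round(1).tolist())
    return q.x
fit(obs,[500,0,.3])
h=[(T,t(512,133),(50,-12,20.5)),(T,t(495,289),(-50,12,20.5)),(T,t(481,263),(-29,24,20.5)),(T,t(530,153),(36,-24,20.5)),(T,t(497,176),(25,0,20.5)),(T,t(514,247),(-25,0,20.5)),
(S,s(107,431),(-50,12,20.5)),(S,s(150,415),(-29,24,20.5)),(S,s(247,510),(50,-12,20.5)),(S,s(213,533),(36,-24,20.5)),(S,s(138,458),(-25,0,20.5)),(S,s(213,486),(25,0,20.5))]
fit(h,[480,-230,.2])
r=[(T,t(437,153),(45,40,18)),(T,t(553,133),(45,-40,18)),(T,t(469,293),(-45,40,18)),(T,t(584,267),(-45,-40,18))]
fit(r,[480,-230,.2])
E
```

```text
[533.91526268 -51.14493866] 19.365145625036075
[[-0.9, 0.2], [0.4, -0.6], [-0.4, 1.6], [0.2, -0.5], [1.3, -0.3], [0.7, 0.6], [-0.9, 0.7], [0.1, -0.1], [1.3, 1.0], [-0.3, -0.4], [1.1, 0.0], [0.8, -1.7], [-2.6, 0.6], [-1.8, -0.8]]
[ 560.99670078 -274.44945204] -707.3519427716833
[[-1.1, 0.9], [2.7, 0.3], [0.1, -0.1], [-0.0, 0.2], [0.3, 0.1], [0.4, 0.7], [0.9, -1.6], [-0.0, 1.4], [-0.5, 2.9], [0.6, -0.8], [0.1, -0.1], [0.6, -0.0]]
[ 562.78438302 -277.42060878] 12.759486119586775
[[-0.1, 1.0], [0.2, 0.3], [-0.4, -1.0], [0.3, -0.3]]
```

Request:
servo_tool:
  deltas:
    - {"twist":[0,0,4],"offset":[-0.045,-0.002,0],"hand":0.087}
    - {"twist":[0,0,4],"offset":[-0.045,-0.002,0],"hand":0.087}
    - {"twist":[0,0,4],"offset":[-0.045,-0.002,0],"hand":0.087}
    - {"twist":[0,0,4],"offset":[-0.045,-0.002,0],"hand":0.087}
    - {"twist":[0,0,4],"offset":[-0.045,-0.002,0],"hand":0.087}
    - {"twist":[0,0,4],"offset":[-0.045,-0.002,0],"hand":0.087}
    - {"twist":[0,0,4],"offset":[-0.045,-0.002,0],"hand":0.087}
    - {"twist":[0,0,4],"offset":[-0.045,-0.002,0],"hand":0.087}
    - {"twist":[0,0,4],"offset":[-0.045,-0.002,0],"hand":0.087}
    - {"twist":[0,0,4],"offset":[-0.045,-0.002,0],"hand":0.087}
    - {"twist":[0,0,4],"offset":[-0.045,-0.002,0],"hand":0.087}
    - {"twist":[0,0,4],"offset":[-0.045,-0.002,0],"hand":0.087}
    - {"twist":[0,0,4],"offset":[-0.045,-0.002,0],"hand":0.087}

```text
time: 1.4
tcp_pos: [589.1, 295.3, 222.0]
orientation: [[-0.419, 0.908, -0.001], [0.908, 0.419, -0.0], [-0.0, -0.001, -1.0]]
ft_force: [0.5, -0.3, 0.3]
finger_gap: 1.001
finger_force: 0.0
```

Request:
servo_tool:
  deltas:
    - {"twist":[0,0,4],"offset":[-0.045,-0.002,0],"hand":0.087}
    - {"twist":[0,0,4],"offset":[-0.045,-0.002,0],"hand":0.087}
    - {"twist":[0,0,4],"offset":[-0.045,-0.002,0],"hand":0.087}
    - {"twist":[0,0,4],"offset":[-0.045,-0.002,0],"hand":0.087}
    - {"twist":[0,0,4],"offset":[-0.045,-0.002,0],"hand":0.087}
    - {"twist":[0,0,4],"offset":[-0.045,-0.002,0],"hand":0.087}
    - {"twist":[0,0,4],"offset":[-0.045,-0.002,0],"hand":0.087}
    - {"twist":[0,0,4],"offset":[-0.045,-0.002,0],"hand":0.087}
    - {"twist":[0,0,4],"offset":[-0.045,-0.002,0],"hand":0.087}
    - {"twist":[0,0,4],"offset":[-0.045,-0.002,0],"hand":0.087}
    - {"twist":[0,0,4],"offset":[-0.045,-0.002,0],"hand":0.087}
    - {"twist":[0,0,4],"offset":[-0.045,-0.002,0],"hand":0.087}
    - {"twist":[0,0,8],"offset":[0,0,0],"hand":0.087}
    - {"twist":[0,0,8],"offset":[0,0,0],"hand":0.087}
    - {"twist":[0,0,8],"offset":[0,0,0],"hand":0.087}
    - {"twist":[0,0,8],"offset":[0,0,0],"hand":0.087}
    - {"twist":[0,0,8],"offset":[0,0,0],"hand":0.087}
    - {"twist":[0,0,8],"offset":[0,0,0],"hand":0.087}
    - {"twist":[0,0,6],"offset":[0,0,0],"hand":0.087}

```text
time: 3.3
tcp_pos: [591.9, -227.6, 222.0]
orientation: [[0.976, 0.22, -0.001], [0.22, -0.976, 0.0], [-0.001, -0.001, -1.0]]
ft_force: [0.1, -0.6, -0.2]
finger_gap: 0.994
finger_force: 0.0
```

```bash
cat >> h.py <<'E'
def yaw(o): R=o['orientation']; return np.degrees(np.arctan2(R[1,0],R[0,0]))
def loc(p,D=(533.9,-51.1,19.4)):
    a=np.radians(D[2]); d=np.array(p[:2])-D[:2]; return np.array([np.cos(a)*d[0]+np.sin(a)*d[1],-np.sin(a)*d[0]+np.cos(a)*d[1]])
def glob(p,D=(533.9,-51.1,19.4)):
    a=np.radians(D[2]); return np.array([np.cos(a)*p[0]-np.sin(a)*p[1]+D[0],np.sin(a)*p[0]+np.cos(a)*p[1]+D[1]])
def wproj(P,X):
    R=cv2.Rodrigues(P['rvec'])[0]; c=R@np.array(X,float)+P['tvec']
    r=np.hypot(c[0],c[1]); th=np.arctan2(r,c[2]); K=P['K']
    return np.array([K[0,2]+K[0,0]*th*c[0]/r,K[1,2]+K[1,1]*th*c[1]/r])
def wtoz(P,uv,z):
    K=P['K']; x=(uv[0]-K[0,2])/K[0,0]; y=(uv[1]-K[1,2])/K[1,1]; th=np.hypot(x,y)
    R=cv2.Rodrigues(P['rvec'])[0]; c=-R.T@P['tvec']
    d=R.T@np.array([np.sin(th)*x/th,np.sin(th)*y/th,np.cos(th)]); return c+d*(z-c[2])/d[2]
def goto(xy,z=None,yw=None,o=None):
    "tool-axes offset (mm) and twist to reach the target"
    o=o or robot.get_obs(); p=o['tcp_pos']; t=np.array([xy[0],xy[1],p[2] if z is None else z])
    print('offset',(o['orientation'].T@(t-p)).round(1),'twist z',None if yw is None else round(-(yw-yaw(o)),1))
E
python3 - <<'E'
from h import *
o=robot.get_obs();P=cams.camera_params("wrist")
im=cams.capture("wrist");cv2.imwrite("pics/w1.png",im[:,:,::-1]);np.save("w1.npy",P)
print(o['tcp_pos'],yaw(o),o['q'].round(1),P['K'][0]); goto((561,-274.5),None,12.6)
for l in ((-50,12),(50,-12),(0,0),(-28,24)):
    a=np.radians(12.6);print(wproj(P,[561+np.cos(a)*l[0]-np.sin(a)*l[1],-274.5+np.sin(a)*l[0]+np.cos(a)*l[1],20.5]))
E
```

```text
[ 591.86266484 -227.62708539  221.97829915] 12.68323284716442 [-15.1  28.4  46.5  95.8 -22.3  65.6 -39.9] [371.64829954   0.         319.09895142]
offset [-40.4  39.    0. ] twist z -0.0
[344.4281404  301.26742259]
[370.5839078  207.61047043]
[357.29198838 256.06142043]
[333.42540943 281.88346848]
```

View pics/w1.png

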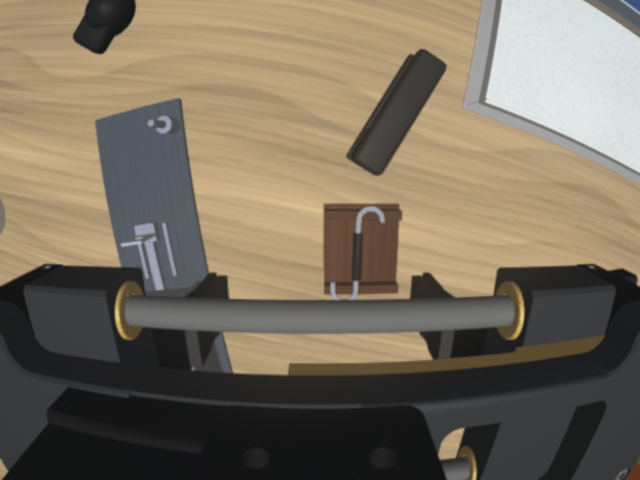

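The wrist view matches the estimate within a pixel: far bend at (371,207), tag bend at (345,301), tip at (333,283). I'll go straight to the grasp.

Request:
servo_tool:
  deltas:
    - {"twist":[0,0,0],"offset":[-0.02,0.0195,0.03],"hand":0.05}
    - {"twist":[0,0,0],"offset":[-0.0204,0.0195,0.03],"hand":0.05}
    - {"twist":[0,0,0],"offset":[0,0,0.04],"hand":0.05}
    - {"twist":[0,0,0],"offset":[0,0,0.04],"hand":0.05}
    - {"twist":[0,0,0],"offset":[0,0,0.03],"hand":0.05}
    - {"twist":[0,0,0],"offset":[0,0,0.02],"hand":0.05}
    - {"twist":[0,0,0],"offset":[0,0,0.014],"hand":0.05}
    - {"twist":[0,0,0],"offset":[0,0,0.01],"hand":0.05}
    - {"twist":[0,0,0],"offset":[0,0,0],"hand":0.05}
    - {"twist":[0,0,0],"offset":[0,0,0],"hand":0.05}
  grip_force: 40

```text
time: 4.35
tcp_pos: [561.9, -275.4, 9.2]
orientation: [[0.975, 0.224, 0.001], [0.224, -0.975, -0.0], [0.001, 0.001, -1.0]]
ft_force: [-0.2, -0.6, -0.6]
finger_gap: 0.577
finger_force: 0.0
```

Run:
```python
from h import *
o=robot.get_obs();P=cams.camera_params("wrist")
im=cams.capture("wrist");np.save("w2.npy",im)
cv2.imwrite("pics/w2.png",im[:,:,::-1])
print(o['tcp_pos'],yaw(o),o['ft_force'])
goto((561,-274.5),8,12.6)
```

```text
[ 561.9492765  -275.42563233    9.21443134] 12.963715417414306 [-0.16962713 -0.59475697 -0.60538126]
offset [-0.9 -1.2  1.5] twist z 0.4
```

View pics/w2.png

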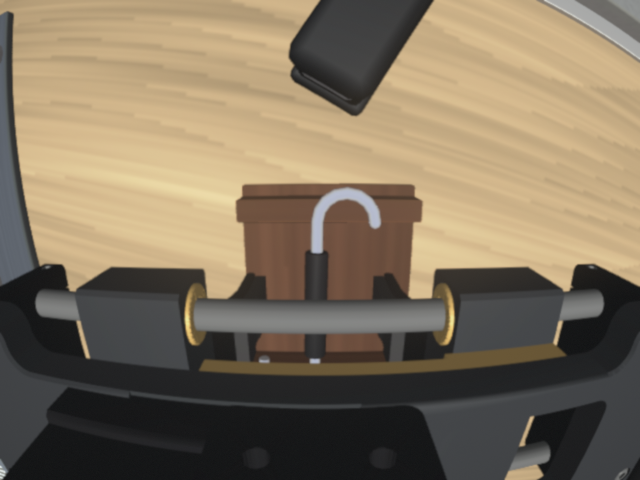

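The hook lies centred between the fingers, with the far bend at (347,190) and the sleeve end at (316,252). Close and lift.

Request:
servo_tool:
  deltas:
    - {"twist":[0,0,0],"offset":[-0.001,-0.001,0.001],"hand":0.03}
    - {"twist":[0,0,0],"offset":[0,0,0],"hand":0.0}
    - {"twist":[0,0,0],"offset":[0,0,0],"hand":0.0}
    - {"twist":[0,0,0],"offset":[0,0,0],"hand":0.0}
    - {"twist":[0,0,0],"offset":[0,0,0],"hand":0.0}
    - {"twist":[0,0,0],"offset":[0,0,0],"hand":0.0}
    - {"twist":[0,0,0],"offset":[0,0,0],"hand":0.0}
    - {"twist":[0,0,0],"offset":[0,0,0],"hand":0.0}
    - {"twist":[0,0,0],"offset":[0,0,0],"hand":0.0}
  grip_force: 50

```text
time: 5.3
tcp_pos: [560.3, -274.3, 7.5]
orientation: [[0.975, 0.224, -0.0], [0.224, -0.975, 0.0], [0.0, -0.0, -1.0]]
ft_force: [-0.6, 0.2, 0.2]
finger_gap: 0.097
finger_force: 50.0
```

Request:
servo_tool:
  deltas:
    - {"twist":[0,0,0],"offset":[0,0,-0.01],"hand":0}
    - {"twist":[0,0,0],"offset":[0,0,-0.03],"hand":0}
    - {"twist":[0,0,0],"offset":[0,0,-0.04],"hand":0}
    - {"twist":[0,0,0],"offset":[0,0,-0.03],"hand":0}
    - {"twist":[0,0,0],"offset":[0,0,-0.012],"hand":0}
    - {"twist":[0,0,0],"offset":[0,0,0],"hand":0}
    - {"twist":[0,0,0],"offset":[0,0,0],"hand":0}

```text
time: 6.0
tcp_pos: [559.6, -273.5, 128.3]
orientation: [[0.975, 0.224, -0.002], [0.224, -0.975, 0.001], [-0.001, -0.002, -1.0]]
ft_force: [-0.6, 0.1, -1.2]
finger_gap: 0.1
finger_force: 50.0
```

Run:
```python
from h import *
o=robot.get_obs();P=cams.camera_params("wrist")
im=cams.capture("wrist")
print(o['tcp_pos'],yaw(o),o['ft_force'])
print(P['tvec'],P['rvec'])
R=o['orientation']
for l in ((50,-12),(35.5,-24),(25,0),(-28,24),(-50,12)):
  print(l,wproj(P,o['tcp_pos']+R@np.array([l[0],-l[1],-13])).round(1))
z=cv2.resize(im[160:400,200:480,::-1],None,fx=2.5,fy=2.5,interpolation=cv2.INTER_CUBIC);cv2.imwrite("pics/w3.png",z)
```

```text
[ 559.58809465 -273.49636271  128.33508286] 12.965201286680227 [-0.60130488  0.09257777 -1.17929338]
[-392.37127801  461.14563795  416.89859986] [-2.30013175  1.82862845  0.2318969 ]
(50, -12) [348.9 190.4]
(35.5, -24) [377.4 225.9]
(25, 0) [318.8 250.7]
(-28, 24) [267.3 359.7]
(-50, 12) [294.3 397. ]
```

View pics/w3.png

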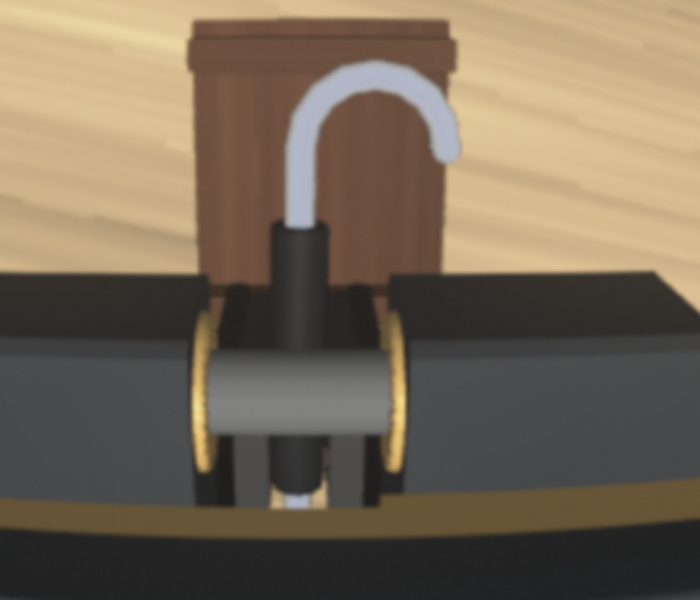

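Run:
```python
from h import *
goto(glob((-70,-10)),150,19.4)
P=cams.camera_params("wrist");o=robot.get_obs()
```

```text
offset [ -43.4 -204.5  -21.7] twist z -6.4
```

Request:
servo_tool:
  deltas:
    - {"twist":[0,0,0],"offset":[0,-0.01,-0.0217],"hand":0}
    - {"twist":[0,0,0],"offset":[-0.01,-0.04,0],"hand":0}
    - {"twist":[0,0,0],"offset":[-0.01,-0.04,0],"hand":0}
    - {"twist":[0,0,0],"offset":[-0.01,-0.04,0],"hand":0}
    - {"twist":[0,0,0],"offset":[-0.0134,-0.04,0],"hand":0}
    - {"twist":[0,0,0],"offset":[0,-0.0245,0],"hand":0}
    - {"twist":[0,0,0],"offset":[0,-0.01,0],"hand":0}
    - {"twist":[0,0,-3.2],"offset":[0,0,0],"hand":0}
    - {"twist":[0,0,-3.2],"offset":[0,0,0],"hand":0}
    - {"twist":[0,0,0],"offset":[0,0,0],"hand":0}
    - {"twist":[0,0,0],"offset":[0,0,0],"hand":0}

```text
time: 7.15
tcp_pos: [472.1, -85.5, 150.8]
orientation: [[0.944, 0.329, -0.001], [0.329, -0.944, -0.001], [-0.001, 0.001, -1.0]]
ft_force: [0.0, -0.9, -0.5]
finger_gap: 0.096
finger_force: 50.0
```

Run:
```python
from h import *
import pickle
o=robot.get_obs();P=cams.camera_params("wrist")
im=cams.capture("wrist");pickle.dump((o,P),open("w4.pkl","wb"))
print(o['tcp_pos'],yaw(o),o['ft_force'],loc(o['tcp_pos']))
for l in ((140,55,8),(140,-55,8),(111,-44,63),(3,12,62),(3,-12,62),(0,12,62)):
  print(l,wproj(P,[*glob(l),l[2]]).round(1))
z=cv2.resize(im[:300,160:480,::-1],None,fx=2,fy=2,interpolation=cv2.INTER_CUBIC);cv2.imwrite("pics/w4.png",z)
```

```text
[472.13691335 -85.50991408 150.80832161] 19.219651032328994 [ 0.02860407 -0.90098693 -0.45586616] [-69.68597876 -11.94091385]
(140, 55, 8) [239.2 -10.5]
(140, -55, 8) [369.8 -12.9]
(111, -44, 63) [365.2  -9.5]
(3, 12, 62) [282.8 140.5]
(3, -12, 62) [318.8 140.1]
(0, 12, 62) [282.8 144.9]
```

View pics/w4.png

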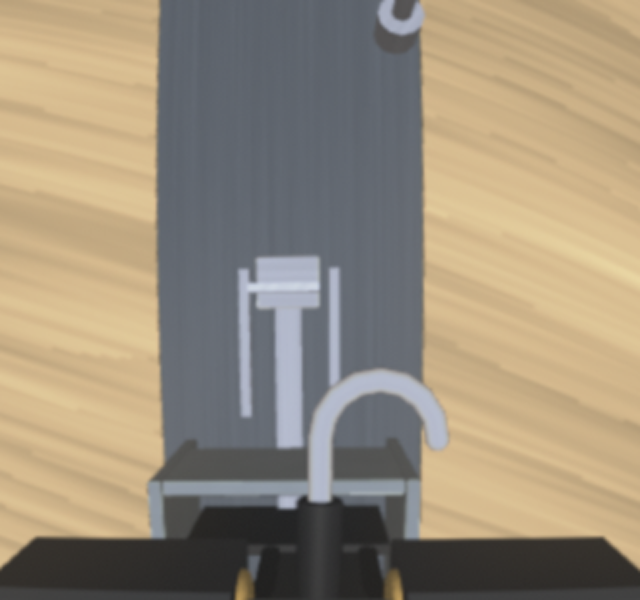

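The tab's top edge runs from (284,143.5) to (319.5,143.5) in full-image pixels, within 1 px of the prediction. The pose is confirmed, with the tab about 0.6 mm nearer. Next: above the hook-in position, then down.

Run:
```python
from h import *
goto(glob((19,-24)),32,19.4)
```

```text
offset [ 88.8  11.8 118.8] twist z -0.2
```

Request:
servo_tool:
  deltas:
    - {"twist":[0,0,-0.2],"offset":[0.03,0.004,0],"hand":0}
    - {"twist":[0,0,0],"offset":[0.03,0.004,0],"hand":0}
    - {"twist":[0,0,0],"offset":[0.02,0.0038,0],"hand":0}
    - {"twist":[0,0,0],"offset":[0.0088,0,0],"hand":0}
    - {"twist":[0,0,0],"offset":[0,0,0.02],"hand":0}
    - {"twist":[0,0,0],"offset":[0,0,0.03],"hand":0}
    - {"twist":[0,0,0],"offset":[0,0,0.01],"hand":0}
    - {"twist":[0,0,0],"offset":[0,0,0],"hand":0}
    - {"twist":[0,0,0],"offset":[0,0,0],"hand":0}

```text
time: 8.1
tcp_pos: [560.1, -66.7, 91.9]
orientation: [[0.943, 0.334, 0.001], [0.334, -0.943, -0.0], [0.001, 0.001, -1.0]]
ft_force: [0.8, -0.2, 0.4]
finger_gap: 0.1
finger_force: 50.0
```

Run:
```python
from h import *
o=robot.get_obs();print(loc(o['tcp_pos']),o['tcp_pos'],yaw(o),o['ft_force'])
goto(glob((19,-24)),32,19.4)
```

```text
[ 19.48044306 -23.44716939] [560.0626336  -66.74525542  91.94150536] 19.50594907227119 [ 0.79779878 -0.21230417  0.40417496]
offset [-0.5  0.5 59.9] twist z 0.1
```

Request:
servo_tool:
  deltas:
    - {"twist":[0,0,0],"offset":[-0.0005,0.0005,0.02],"hand":0}
    - {"twist":[0,0,0],"offset":[0,0,0.02],"hand":0}
    - {"twist":[0,0,0],"offset":[0,0,0.01],"hand":0}
    - {"twist":[0,0,0],"offset":[0,0,0.005],"hand":0}
    - {"twist":[0,0,0],"offset":[0,0,0.0049],"hand":0}
    - {"twist":[0,0,0],"offset":[0,0,0],"hand":0}
    - {"twist":[0,0,0],"offset":[0,0,0],"hand":0}
    - {"twist":[0,0,0],"offset":[0,0,0],"hand":0}

```text
time: 8.9
tcp_pos: [559.9, -66.9, 31.9]
orientation: [[0.942, 0.335, 0.001], [0.335, -0.942, 0.0], [0.001, 0.0, -1.0]]
ft_force: [-0.4, 0.3, -1.5]
finger_gap: 0.094
finger_force: 50.0
```

Run:
```python
from h import *
o=robot.get_obs();print(loc(o['tcp_pos']),o['tcp_pos'],yaw(o),o['ft_force'])
im=cams.capture("scene");S=cams.camera_params("scene")
for l in ((1,0,45),(1,12,62),(-9,0,45)): print(proj(S,[*glob(l),l[2]]))
z=cv2.resize(im[215:335,200:380,::-1],None,fx=4.4,fy=4.4,interpolation=cv2.INTER_CUBIC);cv2.imwrite("pics/s5.png",z)
```

```text
[ 19.29296367 -23.58142045] [559.93039179 -66.93415742  31.87049844] 19.54623347948241 [-0.4012416   0.27709954 -1.46191355]
[[304.06327958 274.42069756]]
[[305.21053635 265.35242278]]
[[299.46577319 273.499504  ]]
```

View pics/s5.png

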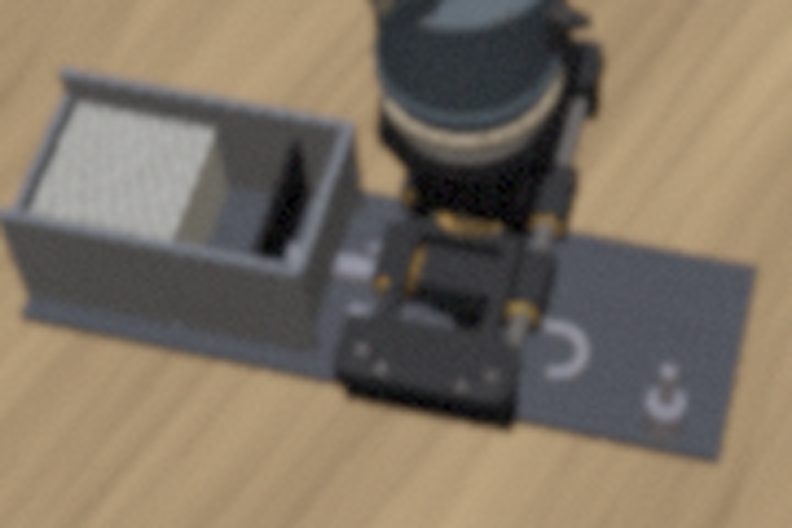

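The arm hides the tab, but the far cup at about (328,295) full-image looks level and nothing is touched. I'll insert and watch the force.

Request:
servo_tool:
  deltas:
    - {"twist":[0,0,0],"offset":[0.004,0.0003,0],"hand":0}
    - {"twist":[0,0,0],"offset":[0.004,0,0],"hand":0}
    - {"twist":[0,0,0],"offset":[0.003,0,0],"hand":0}
    - {"twist":[0,0,0],"offset":[0.003,0,0],"hand":0}
    - {"twist":[0,0,0],"offset":[0.002,0,0],"hand":0}
    - {"twist":[0,0,0],"offset":[0,0,0],"hand":0}
    - {"twist":[0,0,0],"offset":[0,0,0],"hand":0}
    - {"twist":[0,0,0],"offset":[0,0,0],"hand":0}

```text
time: 9.75
tcp_pos: [574.4, -61.9, 31.2]
orientation: [[0.942, 0.334, -0.0], [0.334, -0.942, 0.0], [-0.0, -0.0, -1.0]]
ft_force: [-0.6, -0.3, -1.0]
finger_gap: 0.098
finger_force: 50.0
```

```bash
cat >> h.py <<'E'
def st(n=1):
    for _ in range(n):
        o=robot.get_obs();f=o['ft_force'];print(o['time'],'loc',loc(o['tcp_pos']).round(1),'z',o['tcp_pos'][2].round(1),'yaw',round(yaw(o)-19.4,2),'F',loc(f[:2],(0,0,19.4)).round(1),f[2].round(1),'M',o['torque'].round(2))
E
python3 -c "
from h import *
st()"
```

```text
9.75 loc [ 34.6 -23.7] z 31.2 yaw 0.14 F [-0.6 -0.1] -1.0 M [-0.06  0.17 -0.01]
```

Request:
servo_tool:
  deltas:
    - {"twist":[0,0,-3.25],"offset":[0.0022,-0.0022,-0.0005],"hand":0}
    - {"twist":[0,0,-3.25],"offset":[0.0023,-0.0021,0],"hand":0}
    - {"twist":[0,0,-3.25],"offset":[0.0024,-0.0019,0],"hand":0}
    - {"twist":[0,0,-3.25],"offset":[0.0025,-0.0018,0],"hand":0}
    - {"twist":[0,0,0],"offset":[0,0,0],"hand":0}
    - {"twist":[0,0,0],"offset":[0,0,0],"hand":0}
    - {"twist":[0,0,0],"offset":[0,0,0],"hand":0}

```text
time: 10.45
tcp_pos: [579.7, -50.9, 31.8]
orientation: [[0.844, 0.537, -0.0], [0.537, -0.844, -0.0], [-0.0, 0.0, -1.0]]
ft_force: [-0.1, 0.3, -0.0]
finger_gap: 0.099
finger_force: 50.0
```

```bash
python3 -c "
from h import *
st()"
```

```text
10.45 loc [ 43.3 -15.1] z 31.8 yaw 13.08 F [0.  0.3] -0.0 M [-0.08  0.15  0.03]
```

Request:
servo_tool:
  deltas:
    - {"twist":[0,0,0],"offset":[0.0039,0.0009,0],"hand":0}
    - {"twist":[0,0,0],"offset":[0.0039,0.0009,0],"hand":0}
    - {"twist":[0,0,0],"offset":[0.0039,0.0009,0],"hand":0}
    - {"twist":[0,0,0],"offset":[0,0,0],"hand":0}
    - {"twist":[0,0,0],"offset":[0,0,0],"hand":0}

```text
time: 10.95
tcp_pos: [590.9, -46.6, 31.6]
orientation: [[0.843, 0.538, -0.001], [0.538, -0.843, 0.0], [-0.001, -0.001, -1.0]]
ft_force: [-3.3, -1.0, 0.9]
finger_gap: 0.097
finger_force: 50.0
```

```bash
python3 -c "
from h import *
st()"
```

```text
10.95 loc [ 55.2 -14.7] z 31.6 yaw 13.14 F [-3.5  0.1] 0.9 M [-0.35  0.86  0.04]
```

Request:
servo_tool:
  deltas:
    - {"twist":[0,0,0],"offset":[0.0039,0.0009,0],"hand":0}
    - {"twist":[0,0,0],"offset":[0.0039,0.0009,0],"hand":0}
    - {"twist":[0,0,0],"offset":[0.0039,0.0009,0],"hand":0}
    - {"twist":[0,0,0],"offset":[0.0039,0.0009,0],"hand":0}
    - {"twist":[0,0,0],"offset":[0.0039,0.0009,0],"hand":0}
    - {"twist":[0,0,0],"offset":[0.0039,0.0009,0],"hand":0}
    - {"twist":[0,0,0],"offset":[0.0039,0.0009,0],"hand":0}
    - {"twist":[0,0,0],"offset":[0.002,0.0005,0],"hand":0}
    - {"twist":[0,0,0],"offset":[0,0,0],"hand":0}
    - {"twist":[0,0,0],"offset":[0,0,0],"hand":0}

```text
time: 11.95
tcp_pos: [618.8, -36.6, 31.4]
orientation: [[0.843, 0.538, -0.002], [0.538, -0.843, 0.0], [-0.002, -0.001, -1.0]]
ft_force: [-5.8, -1.1, -0.4]
finger_gap: 0.092
finger_force: 50.0
```

```bash
python3 -c "
from h import *
st()"
```

```text
11.95 loc [ 84.9 -14.5] z 31.4 yaw 13.16 F [-5.9  0.9] -0.4 M [-0.44  1.41  0.04]
```

Request:
servo_tool:
  deltas:
    - {"twist":[0,0,0],"offset":[0.002,0.0005,0],"hand":0}
    - {"twist":[0,0,0],"offset":[0.002,0.0005,0],"hand":0}
    - {"twist":[0,0,0],"offset":[0.002,0.0005,0],"hand":0}
    - {"twist":[0,0,0],"offset":[0,0,0],"hand":0}
    - {"twist":[0,0,0],"offset":[0,0,0],"hand":0}

```text
time: 12.45
tcp_pos: [624.3, -34.7, 31.3]
orientation: [[0.843, 0.538, -0.003], [0.538, -0.843, 0.0], [-0.002, -0.002, -1.0]]
ft_force: [-5.5, -1.1, -0.1]
finger_gap: 0.1
finger_force: 50.0
```

Request:
servo_tool:
  deltas:
    - {"twist":[0,0,0],"offset":[0.001,0.0002,0],"hand":0}
    - {"twist":[0,0,0],"offset":[0,0,0],"hand":0}
    - {"twist":[0,0,0],"offset":[0,0,0],"hand":0}

```text
time: 12.75
tcp_pos: [624.9, -34.5, 31.3]
orientation: [[0.843, 0.538, -0.004], [0.538, -0.843, 0.0], [-0.003, -0.002, -1.0]]
ft_force: [-6.8, -1.9, -0.0]
finger_gap: 0.099
finger_force: 50.0
```

```bash
python3 -c "
from h import *
st()"
```

```text
12.75 loc [ 91.4 -14.6] z 31.3 yaw 13.15 F [-7.   0.5] -0.0 M [-0.53  1.56  0.05]
```

Request:
servo_tool:
  deltas:
    - {"twist":[0,0,0],"offset":[0.0008,0.0002,0],"hand":0}
    - {"twist":[0,0,0],"offset":[0,0,0],"hand":0}
    - {"twist":[0,0,0],"offset":[0,0,0],"hand":0}

```text
time: 13.05
tcp_pos: [625.6, -34.2, 31.2]
orientation: [[0.843, 0.538, -0.004], [0.538, -0.843, 0.0], [-0.003, -0.002, -1.0]]
ft_force: [-7.0, -1.4, -0.4]
finger_gap: 0.101
finger_force: 50.0
```

Request:
servo_tool:
  deltas:
    - {"twist":[0,0,0],"offset":[0.001,0.0002,0],"hand":0}
    - {"twist":[0,0,0],"offset":[0,0,0],"hand":0}
    - {"twist":[0,0,0],"offset":[0,0,0],"hand":0}

```text
time: 13.35
tcp_pos: [626.6, -33.9, 31.2]
orientation: [[0.843, 0.538, -0.004], [0.538, -0.843, -0.0], [-0.003, -0.002, -1.0]]
ft_force: [-7.5, -1.8, 0.6]
finger_gap: 0.095
finger_force: 50.0
```

Request:
servo_tool:
  deltas:
    - {"twist":[0,0,0],"offset":[0.001,0.0002,0],"hand":0}
    - {"twist":[0,0,0],"offset":[0,0,0],"hand":0}
    - {"twist":[0,0,0],"offset":[0,0,0],"hand":0}

```text
time: 13.65
tcp_pos: [627.3, -33.6, 31.1]
orientation: [[0.843, 0.538, -0.004], [0.538, -0.843, -0.0], [-0.004, -0.002, -1.0]]
ft_force: [-6.8, -2.0, 0.5]
finger_gap: 0.095
finger_force: 50.0
```

Request:
servo_tool:
  deltas:
    - {"twist":[0,0,0],"offset":[0.001,0.0002,0],"hand":0}
    - {"twist":[0,0,0],"offset":[0,0,0],"hand":0}
    - {"twist":[0,0,0],"offset":[0,0,0],"hand":0}

```text
time: 13.95
tcp_pos: [627.4, -33.6, 30.9]
orientation: [[0.843, 0.538, -0.006], [0.538, -0.843, -0.0], [-0.005, -0.003, -1.0]]
ft_force: [-7.8, -2.3, 0.8]
finger_gap: 0.1
finger_force: 50.0
```

Request:
servo_tool:
  deltas:
    - {"twist":[0,0,0],"offset":[0.001,0.0002,0],"hand":0}
    - {"twist":[0,0,0],"offset":[0,0,0],"hand":0}
    - {"twist":[0,0,0],"offset":[0,0,0],"hand":0}

```text
time: 14.25
tcp_pos: [627.4, -33.5, 30.7]
orientation: [[0.843, 0.538, -0.008], [0.538, -0.843, -0.0], [-0.007, -0.004, -1.0]]
ft_force: [-9.8, -2.6, 0.5]
finger_gap: 0.096
finger_force: 50.0
```

Request:
servo_tool:
  deltas:
    - {"twist":[0,0,0],"offset":[0.001,0.0002,0],"hand":0}
    - {"twist":[0,0,0],"offset":[0.001,0.0002,0],"hand":0}
    - {"twist":[0,0,0],"offset":[0,0,0],"hand":0}
    - {"twist":[0,0,0],"offset":[0,0,0],"hand":0}

```text
time: 14.65
tcp_pos: [627.6, -33.4, 30.2]
orientation: [[0.843, 0.537, -0.011], [0.537, -0.843, -0.001], [-0.01, -0.006, -1.0]]
ft_force: [-13.1, -4.6, 1.6]
finger_gap: 0.099
finger_force: 50.0
```

```bash
python3 -c "
from h import *
st()"
```

```text
14.65 loc [ 94.2 -14.4] z 30.2 yaw 13.1 F [-13.9   0. ] 1.6 M [-1.01  3.08  0.13]
```

Request:
servo_tool:
  deltas:
    - {"twist":[0,0,0],"offset":[0.0006,0.0001,0],"hand":0}
    - {"twist":[0,0,0],"offset":[0,0,0],"hand":0}
    - {"twist":[0,0,0],"offset":[0,0,0],"hand":0}
    - {"twist":[0,0,0],"offset":[0,0,0],"hand":0}

```text
time: 15.05
tcp_pos: [627.6, -33.3, 30.1]
orientation: [[0.843, 0.537, -0.013], [0.537, -0.843, -0.001], [-0.011, -0.006, -1.0]]
ft_force: [-13.6, -4.1, 2.0]
finger_gap: 0.096
finger_force: 50.0
```

Request:
servo_tool:
  deltas:
    - {"twist":[0,0,0],"offset":[0.0004,0.0001,0],"hand":0}
    - {"twist":[0,0,0],"offset":[0,0,0],"hand":0}
    - {"twist":[0,0,0],"offset":[0,0,0],"hand":0}
    - {"twist":[0,0,0],"offset":[0,0,0],"hand":0}

```text
time: 15.45
tcp_pos: [627.6, -33.3, 30.0]
orientation: [[0.843, 0.537, -0.013], [0.537, -0.843, -0.001], [-0.012, -0.006, -1.0]]
ft_force: [-14.0, -4.2, 3.1]
finger_gap: 0.099
finger_force: 50.0
```

Request:
servo_tool:
  deltas:
    - {"twist":[0,0,0],"offset":[-0.0015,-0.0003,0],"hand":0}
    - {"twist":[0,0,0],"offset":[-0.0015,-0.0004,0],"hand":0}
    - {"twist":[0,0,0],"offset":[-0.001,-0.0002,0],"hand":0}
    - {"twist":[0,0,0],"offset":[0,0,0],"hand":0}
    - {"twist":[0,0,0],"offset":[0,0,0],"hand":0}

```text
time: 15.95
tcp_pos: [627.4, -33.4, 31.0]
orientation: [[0.843, 0.538, -0.006], [0.538, -0.843, -0.0], [-0.005, -0.003, -1.0]]
ft_force: [-7.9, -1.4, 0.9]
finger_gap: 0.093
finger_force: 50.0
```

Run:
```python
from h import *
st()
o=robot.get_obs()
# swing rows: origin about hole
hole=np.array([46.,0]);c=np.array([-42.7,24.5])
def org(th,h=hole):
    a=np.radians(th); return h-np.array([np.cos(a)*c[0]-np.sin(a)*c[1],np.sin(a)*c[0]+np.cos(a)*c[1]])
print(org(13.1),org(-6))
ths=np.linspace(13.1,-6,9)
for i in range(8):
    d=org(ths[i+1])-org(ths[i]); a=np.radians(ths[i])
    print('twist',-(ths[i+1]-ths[i]).round(2),(np.cos(a)*d[0]+np.sin(a)*d[1]).round(2),-(-np.sin(a)*d[0]+np.cos(a)*d[1]).round(2))
```

```text
15.95 loc [ 94.  -14.4] z 31.0 yaw 13.13 F [-7.9  1.2] 0.9 M [-0.65  2.09  0.05]
[ 93.14173084 -14.18440037] [ 85.90513758 -28.82915182]
twist 2.39 -1.06 1.76
twist 2.39 -1.06 1.76
twist 2.39 -1.06 1.76
twist 2.39 -1.06 1.76
twist 2.39 -1.06 1.76
twist 2.39 -1.06 1.76
twist 2.39 -1.06 1.76
twist 2.39 -1.06 1.76
```

Request:
servo_tool:
  deltas:
    - {"twist":[0,0,2.4],"offset":[-0.00106,0.00176,0],"hand":0}
    - {"twist":[0,0,2.4],"offset":[-0.00106,0.00176,0],"hand":0}
    - {"twist":[0,0,2.4],"offset":[-0.00106,0.00176,0],"hand":0}
    - {"twist":[0,0,2.4],"offset":[-0.00106,0.00176,0],"hand":0}
    - {"twist":[0,0,0],"offset":[0,0,0],"hand":0}
    - {"twist":[0,0,0],"offset":[0,0,0],"hand":0}

```text
time: 16.55
tcp_pos: [627.9, -41.1, 31.1]
orientation: [[0.921, 0.39, -0.004], [0.39, -0.921, 0.0], [-0.004, -0.002, -1.0]]
ft_force: [-7.5, -1.6, 0.1]
finger_gap: 0.098
finger_force: 50.0
```

```bash
python3 -c "
from h import *
st()"
```

```text
16.55 loc [ 92.  -21.8] z 31.1 yaw 3.56 F [-7.6  1. ] 0.1 M [-0.49  1.76  0.1 ]
```

Request:
servo_tool:
  deltas:
    - {"twist":[0,0,2.4],"offset":[-0.00106,0.00176,0],"hand":0}
    - {"twist":[0,0,2.4],"offset":[-0.00106,0.00176,0],"hand":0}
    - {"twist":[0,0,2.4],"offset":[-0.00106,0.00176,0],"hand":0}
    - {"twist":[0,0,2.4],"offset":[-0.00106,0.00176,0],"hand":0}
    - {"twist":[0,0,0],"offset":[0,0,0],"hand":0}
    - {"twist":[0,0,0],"offset":[0,0,0],"hand":0}

```text
time: 17.15
tcp_pos: [626.4, -48.4, 31.1]
orientation: [[0.973, 0.232, -0.004], [0.232, -0.973, 0.001], [-0.004, -0.002, -1.0]]
ft_force: [-7.8, 0.3, -0.0]
finger_gap: 0.096
finger_force: 50.0
```

Run:
```python
from h import *
st()
o=robot.get_obs();p=loc(o['tcp_pos']);a=np.radians(yaw(o)-19.4)
def inh(q): d=np.array(q)-p; return np.array([np.cos(a)*d[0]+np.sin(a)*d[1],-np.sin(a)*d[0]+np.cos(a)*d[1]])
print('pin in hook',inh((110.4,-44)),'hole',inh((47,0)))
P=cams.camera_params("wrist");im=cams.capture("wrist")
print(wproj(P,[*glob((110.4,-44)),63]))
cv2.imwrite("pics/w6.png",cv2.resize(im[120:360,190:510,::-1],None,fx=2.4,fy=2.4,interpolation=cv2.INTER_CUBIC))
```

```text
17.15 loc [ 88.1 -28.2] z 31.1 yaw -6.01 F [-7.2  2.9] -0.0 M [-0.22  1.66  0.12]
pin in hook [ 23.82585192 -13.39654013] hole [-43.83210191  23.72436078]
[355.08724747 267.95166683]
```

View pics/w6.png

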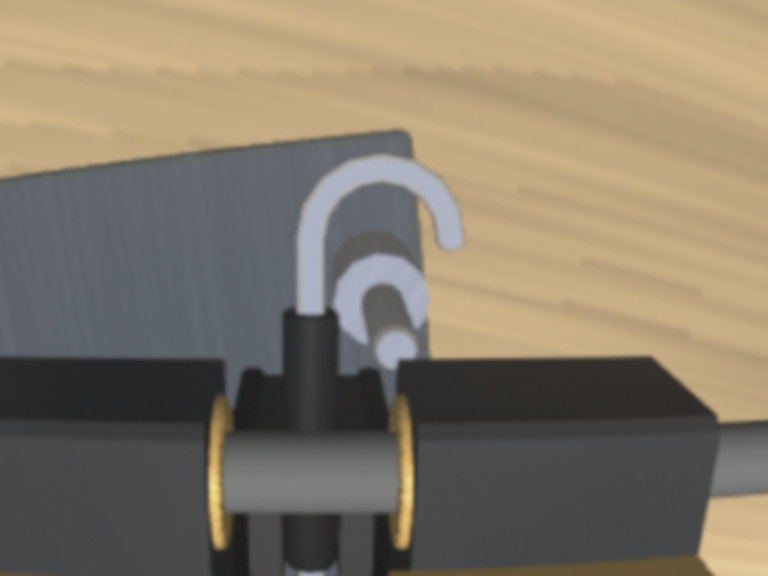

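The pin stands inside the mouth of the bend, between shank and tip (pin top at about (355,265) full-image). Ease back.

Request:
servo_tool:
  deltas:
    - {"twist":[0,0,-0.2],"offset":[-0.002,0.0002,0],"hand":0}
    - {"twist":[0,0,-0.2],"offset":[-0.003,0.0003,0],"hand":0}
    - {"twist":[0,0,-0.2],"offset":[-0.003,0.0003,0],"hand":0}
    - {"twist":[0,0,-0.2],"offset":[-0.003,0.0003,0],"hand":0}
    - {"twist":[0,0,-0.2],"offset":[-0.003,0.0003,0],"hand":0}
    - {"twist":[0,0,0],"offset":[-0.002,0.0002,0],"hand":0}
    - {"twist":[0,0,0],"offset":[0,0,0],"hand":0}
    - {"twist":[0,0,0],"offset":[0,0,0],"hand":0}

```text
time: 18.0
tcp_pos: [611.5, -53.1, 31.2]
orientation: [[0.969, 0.249, -0.004], [0.249, -0.969, 0.002], [-0.003, -0.003, -1.0]]
ft_force: [-5.9, 0.6, 0.1]
finger_gap: 0.093
finger_force: 50.0
```

```bash
python3 -c "
from h import *
st()"
```

```text
18.0 loc [ 72.6 -27.7] z 31.2 yaw -5.0 F [-5.3  2.5] 0.1 M [0.02 1.64 0.03]
```

Request:
servo_tool:
  deltas:
    - {"twist":[0,0,0],"offset":[-0.0015,0.0001,0],"hand":0}
    - {"twist":[0,0,0],"offset":[-0.0015,0.0001,0],"hand":0}
    - {"twist":[0,0,0],"offset":[-0.001,0.0001,0],"hand":0}
    - {"twist":[0,0,0],"offset":[0,0,0],"hand":0}
    - {"twist":[0,0,0],"offset":[0,0,0],"hand":0}

```text
time: 18.5
tcp_pos: [608.2, -54.3, 31.3]
orientation: [[0.969, 0.249, -0.003], [0.249, -0.969, 0.002], [-0.002, -0.002, -1.0]]
ft_force: [-5.6, -0.4, -1.2]
finger_gap: 0.101
finger_force: 50.0
```

```bash
python3 -c "
from h import *
st()"
```

```text
18.5 loc [ 69.  -27.7] z 31.3 yaw -5.0 F [-5.4  1.5] -1.2 M [ 0.05  1.46 -0.03]
```

Request:
servo_tool:
  deltas:
    - {"twist":[0,0,0],"offset":[-0.0015,0.0001,0],"hand":0}
    - {"twist":[0,0,0],"offset":[0,0,0],"hand":0}
    - {"twist":[0,0,0],"offset":[0,0,0],"hand":0}
    - {"twist":[0,0,0],"offset":[0,0,0],"hand":0}

```text
time: 18.9
tcp_pos: [607.2, -54.7, 31.4]
orientation: [[0.969, 0.249, -0.002], [0.249, -0.969, 0.002], [-0.001, -0.002, -1.0]]
ft_force: [-5.8, 0.9, -1.0]
finger_gap: 0.092
finger_force: 50.0
```

```bash
python3 -c "
from h import *
st()"
```

```text
18.9 loc [ 68.  -27.8] z 31.4 yaw -4.99 F [-5.2  2.7] -1.0 M [0.16 1.32 0.03]
```

Request:
servo_tool:
  deltas:
    - {"twist":[0,0,0],"offset":[-0.0015,0.0001,0],"hand":0}
    - {"twist":[0,0,0],"offset":[0,0,0],"hand":0}
    - {"twist":[0,0,0],"offset":[0,0,0],"hand":0}
    - {"twist":[0,0,0],"offset":[0,0,0],"hand":0}

```text
time: 19.3
tcp_pos: [606.9, -54.9, 31.6]
orientation: [[0.968, 0.249, 0.001], [0.249, -0.968, 0.002], [0.001, -0.001, -1.0]]
ft_force: [-0.5, 5.4, -6.0]
finger_gap: 0.1
finger_force: 50.0
```

```bash
python3 -c "
from h import *
st()"
```

```text
19.3 loc [ 67.6 -27.9] z 31.6 yaw -4.98 F [1.3 5.3] -6.0 M [1.06 0.29 0.13]
```

Request:
servo_tool:
  deltas:
    - {"twist":[0,0,0],"offset":[0,-0.001,0.0005],"hand":0}
    - {"twist":[0,0,0],"offset":[0,-0.001,0.0005],"hand":0}
    - {"twist":[0,0,0],"offset":[0,0,0],"hand":0}
    - {"twist":[0,0,0],"offset":[0,0,0],"hand":0}

```text
time: 19.7
tcp_pos: [606.9, -54.9, 31.4]
orientation: [[0.969, 0.248, 0.003], [0.248, -0.969, -0.0], [0.002, 0.001, -1.0]]
ft_force: [1.2, 4.0, -1.2]
finger_gap: 0.098
finger_force: 50.0
```

```bash
python3 -c "
from h import *
st()"
```

```text
19.7 loc [ 67.6 -27.8] z 31.4 yaw -5.06 F [2.4 3.4] -1.2 M [ 0.71 -0.14  0.09]
```

Request:
servo_tool:
  deltas:
    - {"twist":[0,0,0],"offset":[0.0005,-0.001,0.0002],"hand":0}
    - {"twist":[0,0,0],"offset":[0,-0.0005,0],"hand":0}
    - {"twist":[0,0,0],"offset":[0,0,0],"hand":0}
  grip_force: 10

```text
time: 20.0
tcp_pos: [606.8, -54.9, 31.4]
orientation: [[0.969, 0.247, 0.003], [0.247, -0.969, -0.002], [0.002, 0.003, -1.0]]
ft_force: [1.4, -1.3, 1.2]
finger_gap: 0.112
finger_force: 10.0
```

```bash
python3 -c "
from h import *
st()"
```

```text
20.0 loc [ 67.5 -27.8] z 31.4 yaw -5.13 F [ 0.9 -1.6] 1.2 M [-0.28 -0.29 -0.01]
```

Loads are near zero, so the pin carries the spring. Open.

Request:
servo_tool:
  deltas:
    - {"twist":[0,0,0],"offset":[0,0,0],"hand":0.015}
    - {"twist":[0,0,0],"offset":[0,0,0],"hand":0.02}
    - {"twist":[0,0,0],"offset":[0,0,0],"hand":0.03}
    - {"twist":[0,0,0],"offset":[0,0,0],"hand":0.035}
    - {"twist":[0,0,0],"offset":[0,0,0],"hand":0.035}
    - {"twist":[0,0,0],"offset":[0,0,0],"hand":0.035}
    - {"twist":[0,0,0],"offset":[0,0,0],"hand":0.035}

```text
time: 20.7
tcp_pos: [605.8, -53.0, 30.6]
orientation: [[0.969, 0.248, -0.0], [0.248, -0.969, 0.0], [-0.0, -0.0, -1.0]]
ft_force: [1.2, 0.1, 0.1]
finger_gap: 0.402
finger_force: 0.0
```

Request:
servo_tool:
  deltas:
    - {"twist":[0,0,0],"offset":[0,0,-0.01],"hand":0.035}
    - {"twist":[0,0,0],"offset":[0,0,-0.02],"hand":0.035}
    - {"twist":[0,0,0],"offset":[0,0,-0.03],"hand":0.035}
    - {"twist":[0,0,0],"offset":[0,0,-0.04],"hand":0.035}
    - {"twist":[0,0,0],"offset":[0,0,-0.04],"hand":0.035}
    - {"twist":[0,0,0],"offset":[-0.04,0,0],"hand":0.035}
    - {"twist":[0,0,0],"offset":[-0.04,0,0],"hand":0.035}
    - {"twist":[0,0,0],"offset":[-0.03,0,0],"hand":0.035}
    - {"twist":[0,0,0],"offset":[0,0,0],"hand":0.035}
    - {"twist":[0,0,0],"offset":[0,0,0],"hand":0.035}

```text
time: 21.7
tcp_pos: [499.5, -80.3, 171.5]
orientation: [[0.969, 0.247, 0.002], [0.247, -0.969, 0.001], [0.002, -0.001, -1.0]]
ft_force: [0.6, -0.4, -0.3]
finger_gap: 0.401
finger_force: 0.0
```

Run:
```python
from h import *
st()
P=cams.camera_params("wrist");im=cams.capture("wrist")
for l in ((28,0,62),(110.4,-44,63),(67.6,-27.8,45)): print(wproj(P,[*glob(l),l[2]]))
cv2.imwrite("pics/w7.png",cv2.resize(im[60:330,180:500,::-1],None,fx=2.2,fy=2.2,interpolation=cv2.INTER_CUBIC))
```

```text
21.7 loc [-42.1 -16.2] z 171.5 yaw -5.08 F [ 0.4 -0.5] -0.3 M [-0.08  0.11  0.01]
[288.30297617 147.38893844]
[338.93321028  33.00609273]
[321.73130443  93.72509431]
```

View pics/w7.png

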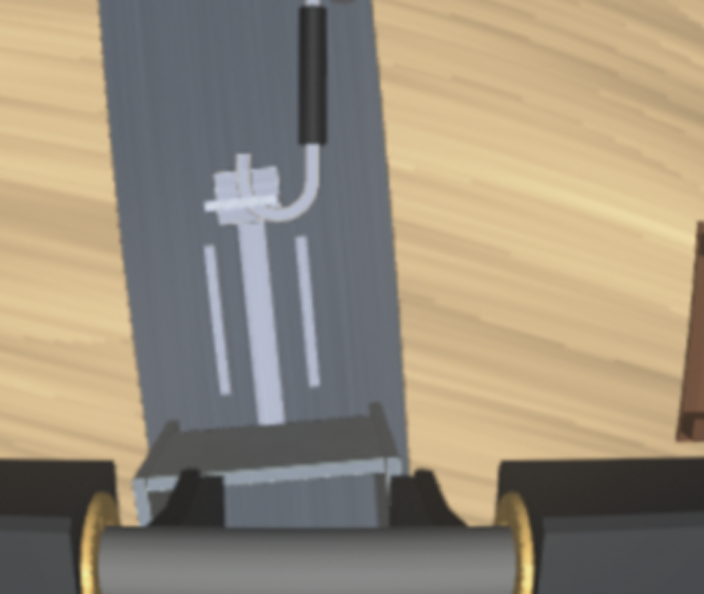

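The tag end passes through the tab, whose top edge is at about (290,153) full-image. The tab is about 24 mm out, as expected with the pin in the bend, and it holds with the gripper clear.

```bash
python3 -c "
from cell import robot
print(robot.finish_job())"
```

```text
the job is handed in; nothing more can be done
None
```

The hook alone now holds the tab about 24 mm out on the keeper pin, after a pull to the end stop at about 14.6 N; the gripper is clear and the job is handed in.

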